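# Uncover a speed dial, hang up its guard and set the dial to the flag

### The job

Lift the guard off the speed controller's dial and hang it by its bail on both prongs of the bracket. Then turn the dial until its nose points straight at the steel setting flag on the scale and let go. Leave the flag, the sanding block and the roll of tape where they are.

Things in the scene. Friction and masses are not known exactly. Their poses are not given: they have to be found in the camera images.
- console: Speed controller: grey box 180 x 180 x 60 mm high, fixed to the table (its place and yaw vary), flat aluminium top with the dial in the middle and a scale of raised ticks round it (58 to 70 mm from the axis). Origin: centre of its underside, on the dial's axis; x points away from its front, z up.
- guard: Loose guard (about 0.25 kg) over the dial, standing on the console's top: round aluminium cup, open side down, 108 mm diameter, 55 mm high, wall 4 mm, with a bail of 10 mm steel rod: legs at y = +-47 mm and a level bar, its axis 115 mm above the rim (55 mm free between cup top and bar). Lift it straight up 50 mm to clear the dial. Origin: centre of the open rim; z up, bar along y.
- guard_bar (a point): Middle of the bail's bar, on its axis; the bar runs along this frame's y.
- bracket: Hanging bracket, fixed to the table (place and yaw vary). Base plate x -75..95, y +-65, 12 mm thick; upright plate 90 mm wide, 225 mm high, front face at x = 78 mm. Two parallel steel prongs, 10 mm thick, at y = +-25 mm reach from it to -x: axis at z = 210 mm at the plate, dipping to 200 at x = -10, rising to 216 at the tips at x = -50 mm. Origin: under the base plate; z up.
- bracket_seat (a point): Where the middle of the bail's bar lies when the guard hangs across both prongs in the dip, cup below: x = -10, y = 0, z = 210 mm in the bracket's frame (same axes). The cup is wider than the prongs' spacing, so the prongs must enter between cup and bar from the front (-x).
- dial (a joint): Angle of the dial (rad), 0 to 4.88 between its end stops, growing clockwise seen from above; stiff, it stays where it is left (needs 0.4 N m). At 0 its nose points to 2.44 rad, counter-clockwise from the console's x axis; at value q to 2.44 - q.
- dial_grip (a point): On the dial's axis, 31 mm above the console's top, a good height to grip. The dial: black round fluted grip, 54 mm diameter, 7 to 42 mm above the console's top, on a skirt of 74 mm diameter with a nose that reaches 46 mm from the axis and bears a white line. x points along the nose, z up.
- dial_nose (a point): Point just ahead of the nose, 57 mm from the axis; it turns with the dial.
- flag (a joint): Angle of the setting flag on the scale (rad), same zero and direction as the dial; the flag is clamped and must stay as it is. The dial is right when both joints read the same.
- flag_tip (a point): Tip of the setting flag, a pointed steel rider 20 mm long and 11 mm high on the scale, 57 to 80 mm from the dial's axis; this point is 57 mm from the axis.
- sanding_block: Bystander: wooden sanding block 69 x 124 x 30 mm on the table. Origin: centre of its underside.
- masking_tape: Bystander: roll of masking tape, 100 mm diameter, 36 mm high, lying flat on the table. Origin: centre of its underside.

How it is judged:
By the outcome, as a careful person would: the job done as asked, in the order asked, and still so for the second after the job is handed in, with the robot touching nothing.
It also fails if it takes over 72 s, if anything falls off the work surface, if the arm or the gripper's body presses on something with over 40 N, if the wrist force passes 120 N, or if a joint passes its speed limit or range.

### The arm

A 6-joint arm with a two-finger parallel gripper is mounted at the origin on a cart in front of the work surface, level with it; the furniture and walls round the work are solid. World frame = base frame: x ahead of the robot, y to its left, z up, the work surface at z = 0. Lengths are in m, angles in rad, forces in N, time in s.
With the tool pointing down it reaches from about 0.35 to 0.85 m from the base axis. Payload 8.1 kg.
Tool frame: the origin (TCP) lies on the centre line of the jaws, within the pads' length; the fingertips stand 17 mm ahead of it and the grasp point (between the pads) lies 2 mm behind it; z points along the fingers, y is the line along which they close (so a half turn about z gives the same grasp; the last joint's range is limited). The gripper opens to 93 mm and grips with 3 to 60 N. Pads are 15 mm wide; open, the fingers measure 128 mm over their backs; the gripper's body (75 mm by 188 mm) begins 65 mm behind the grasp point.
Start: joints at [1.144, 0.13, 1.488, -0, 1.523, -0.085], TCP at [0.201, 0.565, 0.236] pointing down, gripper open.
Joint ranges: [-2.96, 2.96], [-0.89, 2.26], [0.02, 2.5], [-1.34, 4.48], [0, 2.73], [-2.66, 2.66]. Speed limits (rad/s): [2.39, 2.39, 2.79, 3.14, 3.14, 3.14].

### API

Orientations are given as a rotation vector (axis times angle).
In Python, from plant import telemetry, viewer, order gives the robot as it stands.
- The arm moves only by the tool send_rows, never from a script. Its argument "plan" is a list that holds one entry, the list of rows, each a list of 5 numbers: the closure, from -1 (fully open) to 1 (shut), then the shift along the world's x, y, z normalised to -1 to 1, where 1 is 0.2 m, then the turn about the world's z normalised to -1 to 1, where 1 is 60 degrees. A call has 1 to 20 rows; each row is the pose to reach, as a shift and turn from the pose commanded when the call began; what a row does not reach only later rows make up. A row lasts 1/12 s, in which the tool goes at most 41.7 mm and 7.16 degrees, less where a joint would pass 70% of its speed; a pose out of reach is approached as far as the arm can. A call with a number of a shift or a turn outside -1 to 1 is refused whole. A call with a gripper value outside its range is refused whole. The fingers move at their own pace and stop on an object; "force" is the grip in N (left out, the last holds). Time passes only in rows, so rows that repeat a pose let the fingers close. It gives the time, the measured TCP pose, the force, the opening and the grip force at its end, in the units of the state.
- telemetry.read_state(): the state, without advancing time (a new reading comes with each control period).
- viewer.read_camera(name): name is "side" or "top" or "wrist"; returns (picture, depth): 480x640x3 uint8, blue, green, red; 480x640 float32, m along the optical axis (not along the pixel's ray), 0 where there is no reading.
- viewer.calibration(name): a dict with "camera_matrix" (3x3 intrinsics, pixels), "extrinsics" (4x4, takes a point from camera to world coordinates); the wrist camera has in their place "hand_eye" (4x4, takes a point from camera to tool coordinates, whose origin is the TCP and whose axes are the flange's). Camera axes: x right, y up, looking along -z (the intrinsics and any distortion apply to the point x, -y, -z); pixel columns grow to the right and rows downward; lengths in m; the calibration is good to about 2 mm. The wrist camera is an equidistant fisheye: a pixel r from the principal point sees the ray r / f radians off the axis. A picture is of the moment at which its call begins: read the wrist's pose just before it. calibration takes no time and is no camera call.
- order.close_job(): hands the job in; it is judged then, once.
The state is a dict: "t": time; "q": joint angles; "dq": joint speeds; "joint_torque": joint torques, N m; "tool_pos": TCP position; "orientation": TCP orientation; "force": force on the tool from outside, world axes, zero at the start; "wrist_torque": the same for the moment, N m; "opening": finger opening in m; "gripper_force": force on a finger pad.
Only numpy, scipy, OpenCV 4.12 (cv2) and the standard library are available. Lean on these libraries where they do the work, as an engineer would, in place of code of your own. Each camera call takes 0.05 s, during which the arm holds its last target. There are 200 camera calls.

## Working session

There is one attempt and no reset: what is moved stays moved. The work goes in short steps, Python scripts to look and compute and a tool call to move; the robot and the scene stay as the last step left them, time stands still between calls to the robot, and variables do not carry over. Pictures are saved under pics/ and viewed, at most 10 in all, crops included, and the job is handed in when it is done.

Besides the shell and the picture viewer there is one more tool, called as name([rows], argument=value, ...), one row to a line, values as JSON. send_rows: Moves the arm, as the interface text tells. Scaled input: -1 to 1 covers 0.2 m each way for a shift and 60 degrees each way for a turn. Its arguments: {"type":"object","properties":{"plan":{"type":"array"},"force":{"type":"number"}},"required":["plan"]}

```bash
ls; mkdir -p pics; cat > h.py <<'E'
import numpy as np, cv2
from plant import telemetry, viewer, order
def cloud(name):
    c=viewer.calibration(name); im,d=viewer.read_camera(name)
    K=np.array(c["camera_matrix"]); v,u=np.mgrid[:480,:640]
    x=(u-K[0,2])/K[0,0]*d; y=(v-K[1,2])/K[1,1]*d
    P=np.stack([x,-y,-d,np.ones_like(d)],-1)@np.array(c["extrinsics"]).T
    P=P[...,:3]; P[d==0]=np.nan
    return im,P
E
python3 - <<'E'
from h import *
s=telemetry.read_state(); print({k:np.round(v,3) for k,v in s.items()})
ims=[]
for n in("top","side"):
    print(n,viewer.calibration(n))
    im,P=cloud(n); np.savez(f"{n}0.npz",im=im,P=P); cv2.imwrite(f"pics/{n}0.png",im)
print(viewer.calibration("wrist"))
E
```

```text
pics
{'t': np.float64(0.0), 'q': array([ 1.144,  0.131,  1.489, -0.   ,  1.523, -0.085]), 'dq': array([ 0.001,  0.   ,  0.002,  0.001, -0.002, -0.   ]), 'joint_torque': array([ 0.0000e+00, -5.5983e+01, -4.9177e+01,  7.7000e-02,  3.5000e-02,
       -0.0000e+00]), 'tool_pos': array([0.201, 0.565, 0.235]), 'orientation': array([-5.340e-01, -3.095e+00,  3.000e-03]), 'force': array([0.776, 0.304, 0.167]), 'wrist_torque': array([-0.026, -0.003, -0.007]), 'gripper_force': np.float64(0.0), 'opening': np.float64(0.093)}
top {'camera_matrix': array([[560.74322623,   0.        , 319.66648389],
       [  0.        , 560.74322623, 228.20012779],
       [  0.        ,   0.        ,   1.        ]]), 'extrinsics': array([[ 2.76993294e-02,  9.79773955e-01, -1.98181089e-01,
         2.38427559e-01],
       [-9.99595213e-01,  2.84366815e-02,  8.74971368e-04,
        -3.50876588e-02],
       [ 6.49288667e-03,  1.98076632e-01,  9.80165032e-01,
         1.47576646e+00],
       [ 0.00000000e+00,  0.00000000e+00,  0.00000000e+00,
         1.00000000e+00]])}
side {'camera_matrix': array([[558.63727968,   0. 
[... 214 characters left out ...]
05800849,  0.38891107, -0.91944722, -1.01572128],
       [-0.00908651,  0.92075426,  0.39003721,  0.58056885],
       [ 0.        ,  0.        ,  0.        ,  1.        ]])}
{'camera_matrix': array([[371.64829954,   0.        , 317.91869368],
       [  0.        , 371.64829954, 239.95502731],
       [  0.        ,   0.        ,   1.        ]]), 'hand_eye': array([[ 4.08547038e-04,  9.67497724e-01,  2.52879391e-01,
         6.95536339e-02],
       [ 9.99999890e-01, -4.53165809e-04,  1.18198227e-04,
         1.82724496e-03],
       [ 2.28952809e-04,  2.52879315e-01, -9.67497803e-01,
        -1.47971809e-01],
       [ 0.00000000e+00,  0.00000000e+00,  0.00000000e+00,
         1.00000000e+00]])}
```

View pics/top0.png

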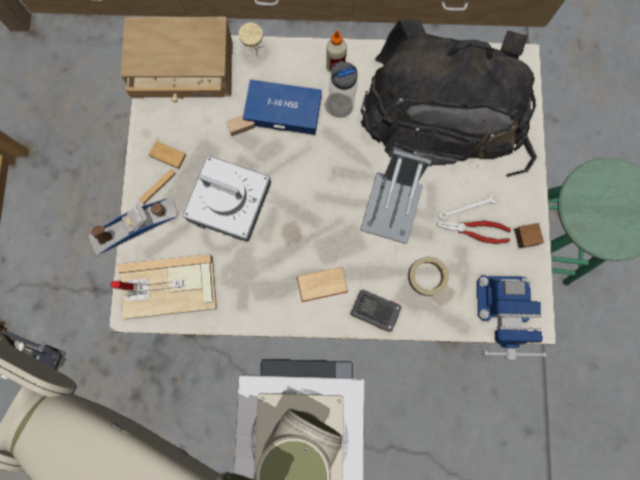

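View pics/side0.png

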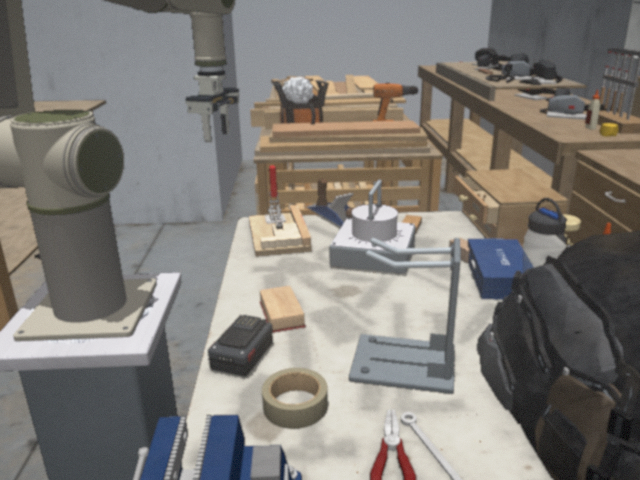

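The top view shows the console at about (228,198), with the guard's bail bar running from (202,182) to (240,194). The bracket's base is at about (392,210), its plate at (408,158), and its prong tips at about (390,205), pointing toward the robot. The side view confirms that the guard is on the console and the bracket is free. Next I'll measure both from the depth data.

```bash
python3 - <<'E'
from h import *
def rect(p):
    r=cv2.minAreaRect((p[:,:2]*1000).astype(np.float32)); return np.round(r[0],1),np.round(r[1],1),round(r[2],1)
for n in("top","side"):
    P=np.load(n+"0.npz")["P"].reshape(-1,3); P=P[~np.isnan(P[:,0])]
    def box(x0,x1,y0,y1,z0,z1): return P[(P[:,0]>x0)&(P[:,0]<x1)&(P[:,1]>y0)&(P[:,1]<y1)&(P[:,2]>z0)&(P[:,2]<z1)]
    print(n)
    # rough location: console
    t=box(.2,.9,-.7,.7,-.02,.02); print(" table",np.median(t[:,2]))
    for nm,b in dict(ctop=(.35,.75,.05,.4,.05,.068),cup=(.35,.75,.05,.4,.105,.125),bar=(.35,.75,.05,.4,.155,.19),
        base=(.35,.75,-.35,-.05,.006,.02),prong=(.35,.62,-.35,-.05,.185,.23),plate=(.5,.75,-.35,-.05,.1,.24)).items():
        p=box(*b)
        if len(p)>5:
            c=p.mean(0); w,v=np.linalg.eigh(np.cov(p[:,:2].T)); a=np.degrees(np.arctan2(v[1,1],v[0,1]))
            print(" ",nm,len(p),"mean",np.round(c*1000,1),"zmed/max",np.round(np.median(p[:,2])*1e3,1),np.round(p[:,2].max()*1e3,1),"x",np.round(np.percentile(p[:,0],[0,100]),3),"y",np.round(np.percentile(p[:,1],[0,100]),3),"rect",*rect(p),"ax",round(a,1))
E
```

```text
top
 table 0.0006570749199857895
  ctop 3138 mean [583.8 215.8  59.6] zmed/max 59.6 68.0 x [0.354 0.713] y [0.1   0.399] rect [532.2 278. ] [237.4 426.1] 47.1 ax 134.9
  cup 1256 mean [600.  209.1 115.2] zmed/max 115.3 124.8 x [0.549 0.658] y [0.157 0.264] rect [602.3 209.8] [107.2 106.6] 28.5 ax 164.6
  bar 185 mean [601.9 208.7 177.9] zmed/max 178.7 187.5 x [0.583 0.623] y [0.161 0.258] rect [602.6 209.6] [102.3  11. ] 70.9 ax 70.2
  base 2878 mean [ 577.  -220.1   11.7] zmed/max 11.7 20.0 x [0.35  0.748] y [-0.35 -0.05] rect [ 549.2 -200. ] [397.4 299.3] 0.0 ax -176.0
  prong 300 mean [ 577.8 -224.4  210.3] zmed/max 209.4 227.6 x [0.529 0.62 ] y [-0.264 -0.183] rect [ 580.9 -223.1] [60.4 94.3] 75.0 ax 127.3
  plate 1391 mean [ 659.3 -252.7  177. ] zmed/max 203.8 232.3 x [0.529 0.75 ] y [-0.35  -0.183] rect [ 655.2 -248. ] [103.7 257.7] 61.5 ax 148.2
side
 table 0.0005635852920390372
  ctop 1511 mean [588.6 186.3  59.4] zmed/max 60.2 68.0 x [0.357 0.714] y [0.095 0.399] rect [520.2 275.4] [262.5 385.2] 72.5 ax 154.6
  cup 724 mean [605.7 196.  114.4] zmed/max 115.3 124.9 x [0.553 0.66 ] y [0.151 0.26 ] rect [605.9 205.4] [107.6 106.9] 85.9 ax 71.2
  bar 136 mean [603.9 197.6 172.2] zmed/max 176.2 181.3 x [0.585 0.626] y [0.157 0.258] rect [606.3 207.2] [104.9  10.5] 70.6 ax 69.6
  base 4990 mean [ 563.9 -235.8   12.5] zmed/max 12.4 20.0 x [0.35  0.697] y [-0.35 -0.05] rect [ 523.5 -205.2] [298.4 345.3] 88.1 ax 168.9
  prong 717 mean [ 578.9 -229.7  207.7] zmed/max 206.9 221.2 x [0.532 0.62 ] y [-0.266 -0.187] rect [ 582.8 -226.5] [62.4 92.4] 74.2 ax 120.4
  plate 2225 mean [ 645.1 -262.5  182.7] zmed/max 204.8 227.0 x [0.532 0.75 ] y [-0.35  -0.187] rect [ 657.8 -249.4] [103.9 256. ] 62.1 ax 147.4
```

```bash
python3 - <<'E'
from h import *
for n in("top","side"):
    P=np.load(n+"0.npz")["P"].reshape(-1,3); P=P[~np.isnan(P[:,0])]
    p=P[(P[:,0]>.5)&(P[:,0]<.70)&(P[:,1]>-.32)&(P[:,1]<-.15)&(P[:,2]>.185)&(P[:,2]<.225)]
    # best yaw: the two prongs narrow
    best=None
    for a in np.radians(np.arange(-35,5,.25)):
        R=np.array([[np.cos(a),np.sin(a)],[-np.sin(a),np.cos(a)]])
        q=p[:,:2]@R.T; u0=q[:,0].min(); q=q[q[:,0]<u0+.11]; y=q[:,1]; m=(y.min()+y.max())/2
        s=y[y<m].std()+y[y>=m].std()
        if best is None or s<best[0]: best=(s,a,np.median(y[y<m]),np.median(y[y>=m]),u0,y.min(),y.max())
    s,a,y1,y2,u0,mn,mx=best
    R=np.array([[np.cos(a),np.sin(a)],[-np.sin(a),np.cos(a)]])
    yc=(y1+y2)/2
    q=np.c_[p[:,:2]@R.T,p[:,2]]; 
    prof=[(k,round(np.percentile(q[(q[:,0]-u0>k/1e3)&(q[:,0]-u0<=k/1e3+.01),2],90)*1e3,1)) for k in range(0,110,10)]
    print(n,"yaw",np.degrees(a),"spread",s,"sep",y2-y1,"width",mx-mn)
    print(" tip mid",R.T@[u0,yc],"seat",R.T@[u0+.04,yc],"top profile",prof)
    # base plate
    b=P[(P[:,2]>.008)&(P[:,2]<.016)]; qb=b[:,:2]@R.T
    k=(abs(qb[:,1]-yc)<.08)&(qb[:,0]>u0-.06)&(qb[:,0]<u0+.15); 
    print(" base u-u0",np.percentile(qb[k,0],[.5,99.5])-u0,"v-yc",np.percentile(qb[k,1],[.5,99.5])-yc)
    f=P[(P[:,2]>.23)&(P[:,0]>.4)&(P[:,0]<.75)&(abs(P[:,1])<.3)]; print(" above .23:",len(f))
E
```

```text
top yaw -14.999999999999998 spread 0.005773887373502954 sep 0.049905070522187706 width 0.06041793134485839
 tip mid [ 0.53551353 -0.21026371] seat [ 0.57415056 -0.22061647] top profile [(0, np.float64(221.5)), (10, np.float64(219.9)), (20, np.float64(216.8)), (30, np.float64(213.4)), (40, np.float64(208.3)), (50, np.float64(209.8)), (60, np.float64(211.4)), (70, np.float64(210.3)), (80, np.float64(213.1)), (90, np.float64(213.5)), (100, np.float64(214.7))]
 base u-u0 [-0.02093429  0.14593873] v-yc [-0.06492502  0.06411869]
 above .23: 4
side yaw -14.750000000000002 spread 0.004216011132192571 sep 0.049899540805763795 width 0.06274996506049041
 tip mid [ 0.53752966 -0.21526366] seat [ 0.5762115  -0.22544773] top profile [(0, np.float64(220.6)), (10, np.float64(218.0)), (20, np.float64(213.8)), (30, np.float64(210.1)), (40, np.float64(206.4)), (50, np.float64(206.7)), (60, np.float64(207.6)), (70, np.float64(208.7)), (80, np.float64(209.7)), (90, np.float64(210.9)), (100, np.float64(211.8))]
 base u-u0 [-0.01893436  0.14869001] v-yc [-0.06322209  0.06627559]
 above .23: 0
```

send_rows([
  [[-1, 0.5, -0.45, 0.2, 0], [-1, 1, -0.9, 0.2, 0], [-1, 1, -0.9, 0.2, 0], [-1, 1, -0.9, 0.2, 0], [-1, 1, -0.9, 0.2, 0], [-1, 1, -0.9, 0.2, 0], [-1, 1, -0.9, 0.2, 0], [-1, 1, -0.9, 0.2, 0], [-1, 1, -0.9, 0.2, 0], [-1, 1, -0.9, 0.2, 0]],
])

```text
t: 0.93
tool_pos: [0.4005, 0.3855, 0.2751]
orientation: [-0.535, -3.095, 0.001]
force: [-0.5, 0.6, 0.4]
opening: 0.0928
gripper_force: 0.0
```

send_rows([
  [[-1, 0.1, -0.1, 0, -0.11], [-1, 0.2, -0.2, 0, -0.22], [-1, 0.3, -0.3, 0, -0.33], [-1, 0.4, -0.4, 0, -0.44], [-1, 0.5, -0.5, 0, -0.55], [-1, 0.6, -0.55, 0, -0.66], [-1, 0.7, -0.6, 0, -0.77], [-1, 0.7, -0.6, 0, -0.88], [-1, 0.7, -0.6, 0, -1], [-1, 0.7, -0.6, 0, -1], [-1, 0.7, -0.6, 0, -1]],
])

```text
t: 1.85
tool_pos: [0.5402, 0.2666, 0.2751]
orientation: [-2.003, -2.419, 0.001]
force: [-0.8, -0.1, 0.3]
opening: 0.0928
gripper_force: 0.0
```

```bash
cat >> h.py <<'E'
from scipy.spatial.transform import Rotation as Ro
def wcloud(dx=0):
    s=telemetry.read_state(); c=viewer.calibration("wrist"); im,d=viewer.read_camera("wrist")
    K=np.array(c["camera_matrix"]); v,u=np.mgrid[:480,:640]
    x=(u-K[0,2])/K[0,0]; y=(v-K[1,2])/K[1,1]; r=np.hypot(x,y)+1e-9
    k=np.tan(np.minimum(r,1.5))/r*d
    P=np.stack([x*k,-y*k,-d,np.ones_like(d)],-1)@np.array(c["hand_eye"]).T
    P=P[...,:3]@Ro.from_rotvec(s["orientation"]).as_matrix().T+s["tool_pos"]
    P[(d==0)|(r>1.3)]=np.nan
    return im,P,s
E
python3 - <<'E'
from h import *
im,P,s=wcloud(); cv2.imwrite("pics/w1.png",im); np.savez("w1.npz",im=im,P=P)
print(s["t"],np.round(s["tool_pos"],4),np.round(s["q"],3))
q=P.reshape(-1,3); q=q[~np.isnan(q[:,0])]
for nm,z0,z1 in(("bar",.16,.19),("cup",.108,.122),("ctop",.052,.066)):
    p=q[(q[:,2]>z0)&(q[:,2]<z1)&(abs(q[:,0]-.604)<.15)&(abs(q[:,1]-.208)<.15)]
    if len(p)<5: print(nm,len(p)); continue
    r=cv2.minAreaRect((p[:,:2]*1000).astype(np.float32)); print(nm,len(p),np.round(p.mean(0)*1e3,1),"zmed",np.median(p[:,2]),"z95",np.percentile(p[:,2],95),r)
E
```

```text
1.85 [0.5402 0.2666 0.2751] [0.373 0.125 1.423 0.    1.595 0.186]
bar 752 [607.3 221.  176.4] zmed 0.17754615188338166 z95 0.1794012120396544 ((605.7496948242188, 211.85626220703125), (103.20254516601562, 10.058704376220703), 70.59931945800781)
cup 7183 [595.2 219.  114. ] zmed 0.11394419101946882 z95 0.11544311785060551 ((601.1116333007812, 219.35333251953125), (101.58882904052734, 89.80570983886719), 10.787880897521973)
ctop 12851 [584.5 245.3  58.6] zmed 0.058857238179172294 z95 0.06028863058880868 ((605.7017211914062, 212.1585235595703), (179.43142700195312, 179.03099060058594), 72.24868774414062)
```

View pics/w1.png

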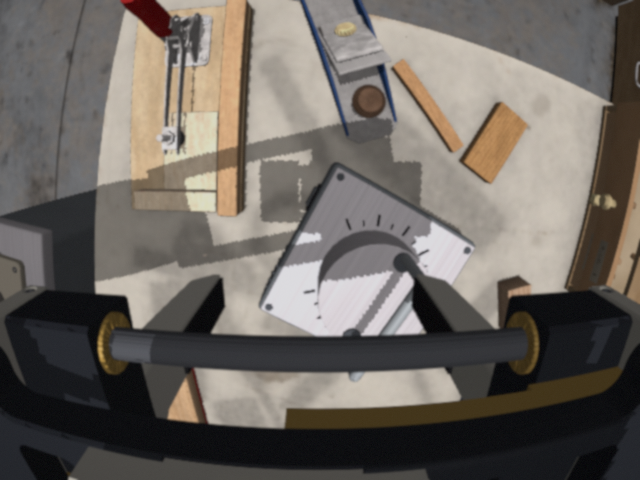

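The wrist view shows the console at about (370,270), the bail bar running from (354,365) to (405,262), and open fingers on either side. The measured bar is centred at (0.605, 0.211), axis z 0.1745, direction 70.6°. This agrees with the other two cameras and the given sizes, so I'll grasp.

send_rows([
  [[-1, 0.15, -0.13, 0, -0.12], [-1, 0.325, -0.28, 0, -0.24], [-1, 0.325, -0.28, 0, -0.36], [-1, 0.325, -0.28, 0, -0.495], [-1, 0.325, -0.28, -0.1, -0.495], [-1, 0.325, -0.28, -0.25, -0.495], [-1, 0.325, -0.28, -0.4, -0.495], [-1, 0.325, -0.28, -0.51, -0.495], [-1, 0.325, -0.28, -0.51, -0.495], [0.9, 0.325, -0.28, -0.51, -0.495], [0.9, 0.325, -0.28, -0.51, -0.495], [0.9, 0.325, -0.28, -0.51, -0.495], [0.9, 0.325, -0.28, -0.51, -0.495], [0.9, 0.325, -0.28, -0.51, -0.495], [0.9, 0.325, -0.28, -0.51, -0.495], [0.9, 0.325, -0.28, -0.51, -0.495]],
], force=45)

```text
t: 3.23
tool_pos: [0.6064, 0.2094, 0.1743]
orientation: [2.562, 1.818, 0.001]
force: [-0.3, -0.3, -0.5]
opening: 0.051
gripper_force: 0.0
```

send_rows([
  [[0.9, 0, 0, 0, 0], [0.9, 0, 0, 0, 0], [0.9, 0, 0, 0, 0], [0.9, 0, 0, 0, 0], [0.9, 0, 0, 0, 0], [0.9, 0, 0, 0, 0], [0.9, 0, 0, 0, 0], [0.9, 0, 0, 0, 0], [0.9, 0, 0, 0, 0], [0.9, 0, 0, 0, 0]],
])

```text
t: 4.07
tool_pos: [0.6059, 0.2093, 0.1735]
orientation: [-2.562, -1.818, 0.001]
force: [-1.1, -0.5, 0.3]
opening: 0.0086
gripper_force: 45.0
```

send_rows([
  [[0.9, 0, 0, 0.03, 0], [0.9, 0, 0, 0.08, 0], [0.9, 0, 0, 0.14, 0], [0.9, 0, 0, 0.2, 0], [0.9, 0, 0, 0.26, 0], [0.9, 0, 0, 0.32, 0], [0.9, 0, 0, 0.36, 0], [0.9, 0, 0, 0.36, 0], [0.9, 0, 0, 0.36, 0]],
])

```text
t: 4.82
tool_pos: [0.6065, 0.2094, 0.2465]
orientation: [2.562, 1.818, 0.002]
force: [0.1, 0.4, -3.4]
opening: 0.0084
gripper_force: 45.0
```

send_rows([
  [[0.9, -0.02, -0.05, 0, 0], [0.9, -0.06, -0.18, 0, 0], [0.9, -0.11, -0.33, 0, 0.02], [0.9, -0.16, -0.48, 0, 0.04], [0.9, -0.21, -0.63, 0, 0.06], [0.9, -0.26, -0.78, 0, 0.073], [0.9, -0.31, -0.93, 0, 0.073], [0.9, -0.33, -1, 0, 0.073]],
])

```text
t: 5.48
tool_pos: [0.5379, 0.0057, 0.2443]
orientation: [-2.492, -1.912, 0.005]
force: [-0.2, 0.1, -3.2]
opening: 0.0085
gripper_force: 45.0
```

send_rows([
  [[0.9, -0.05, -0.15, 0, 0], [0.9, -0.1, -0.3, 0, 0], [0.9, -0.15, -0.45, 0, 0], [0.9, -0.2, -0.6, 0, 0], [0.9, -0.25, -0.75, 0, 0], [0.9, -0.29, -0.88, -0.02, 0], [0.9, -0.32, -0.97, -0.03, 0], [0.9, -0.33, -1.0, -0.04, 0], [0.9, -0.33, -1.0, -0.04, 0], [0.9, -0.33, -1.0, -0.04, 0], [0.9, -0.33, -1.0, -0.04, 0], [0.9, -0.33, -1.0, -0.04, 0]],
])

```text
t: 6.48
tool_pos: [0.4744, -0.1896, 0.2377]
orientation: [-2.489, -1.916, -0.0]
force: [0.1, 0.7, -3.7]
opening: 0.009
gripper_force: 45.0
```

```bash
python3 - <<'E'
from h import *
s=telemetry.read_state(); print(s["t"],s["tool_pos"],np.round(s["q"],3),s["opening"])
a=np.radians(-15); ux=np.array([np.cos(a),np.sin(a)]); uy=np.array([-ux[1],ux[0]])
im,P=cloud("side"); 
im2,P2,s=wcloud(); q2=P2.reshape(-1,3)
imt,Pt=cloud("top")
cv2.imwrite("pics/s2.png",np.hstack([im[120:420,200:560],imt[100:400,230:500]]))
for n,q in(("side",P.reshape(-1,3)),("top",Pt.reshape(-1,3)),("wrist",q2)):
    q=q[~np.isnan(q[:,0])]; d=q[:,:2]-[.580,-.2245]; q=np.c_[d@ux,d@uy,q[:,2]]*1000
    def pr(nm,k,):
        p=q[k]
        if len(p)>9: print(n,nm,len(p),"x",np.round(np.percentile(p[:,0],[2,50,98]),1),"y",np.round(np.percentile(p[:,1],[2,50,98]),1),"z",np.round(np.percentile(p[:,2],[2,50,98]),1))
    for sg in(1,-1): pr("prong%+d"%sg,(q[:,0]>-60)&(q[:,0]<50)&(q[:,1]*sg>12)&(q[:,1]*sg<45)&(q[:,2]>185)&(q[:,2]<226))
    for sg in(1,-1): pr("bar%+d"%sg,(q[:,0]>-125)&(q[:,0]<-85)&(q[:,1]*sg>15)&(q[:,1]*sg<60)&(q[:,2]>222)&(q[:,2]<255))
    pr("cup",(abs(q[:,0]+105)<70)&(abs(q[:,1])<70)&(q[:,2]>165)&(q[:,2]<190))
E
```

```text
6.4833 [ 0.47441401 -0.1896407   0.23765288] [-0.481 -0.113  1.729  0.     1.525 -0.222] 0.009032606936699588
side prong+1 363 x [-40.3   2.4  48.3] y [19.5 23.3 28.2] z [199.  206.9 219.8]
side prong-1 413 x [-40.1   4.3  47.7] y [-30.3 -26.7 -21.6] z [198.4 206.6 219.8]
side bar-1 129 x [-113.3 -108.4 -104.7] y [-46.6 -42.2 -16.7] z [223.2 239.5 245.1]
side cup 1887 x [-157.7 -104.8  -59.4] y [-47.  -11.2  50.3] z [166.  179.5 184.3]
top bar+1 43 x [-117.8 -114.1 -108.1] y [39.7 50.1 58. ] z [230.  242.9 247.8]
top cup 408 x [-153.5 -131.   -77.4] y [-42.3  37.9  57.9] z [170.1 179.9 185.9]
wrist prong+1 2343 x [-43.2  -1.7  47.6] y [24.1 29.6 33.4] z [201.4 207.6 219.5]
wrist prong-1 1074 x [-15.6  13.3  48.2] y [-22.8 -18.4 -16.5] z [199.4 204.9 209. ]
wrist bar+1 4067 x [-123.4 -110.2  -93.4] y [15.6 26.1 58.8] z [224.  242.3 252.4]
wrist bar-1 638 x [-115.1 -110.3 -105.5] y [-41.2 -31.2 -22.2] z [239.5 242.7 244.2]
wrist cup 14864 x [-160.5 -117.8  -62.1] y [-11.3  23.5  59.1] z [176.7 178.4 180.3]
```

View pics/s2.png

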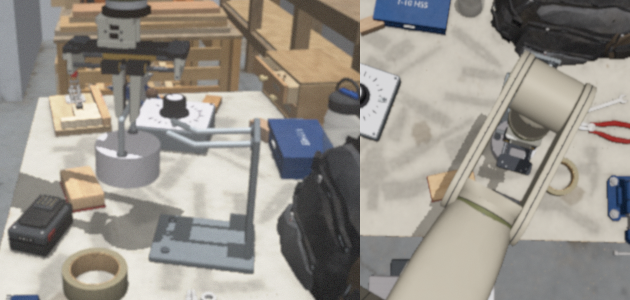

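In the picture the guard hangs level in front of the prongs: cup at (128,160) and prongs from (180,130) to (258,130) in the left crop. The numbers give clearances of 13 mm and 16 mm above and below the prongs, with lateral error under 5 mm. I'll enter now.

send_rows([
  [[0.9, 0.04, -0.012, 0, 0], [0.9, 0.09, -0.027, 0, 0], [0.9, 0.14, -0.042, 0, 0], [0.9, 0.19, -0.057, 0, 0], [0.9, 0.24, -0.072, 0, 0], [0.9, 0.29, -0.087, 0, 0], [0.9, 0.34, -0.102, 0, 0], [0.9, 0.39, -0.117, 0, 0], [0.9, 0.44, -0.132, 0, 0], [0.9, 0.49, -0.147, 0, 0], [0.9, 0.53, -0.158, 0, 0], [0.9, 0.542, -0.161, 0, 0], [0.9, 0.542, -0.161, 0, 0], [0.9, 0.542, -0.161, 0, 0]],
])

```text
t: 7.8
tool_pos: [0.5824, -0.2227, 0.2373]
orientation: [-2.49, -1.915, 0.001]
force: [0.3, 0.4, -3.6]
opening: 0.0087
gripper_force: 45.0
```

```bash
python3 - <<'E'
from h import *
a=np.radians(-15); ux=np.array([np.cos(a),np.sin(a)]); uy=np.array([-ux[1],ux[0]])
im,P=cloud("side"); im2,P2,s=wcloud(); print(s["tool_pos"],s["force"])
d=s["tool_pos"][:2]-[.58,-.2245]; print("tool",d@ux,d@uy)
cv2.imwrite("pics/s3.png",np.hstack([cv2.resize(im[160:360,280:500],(440,400)),cv2.resize(im2,(533,400))[:,130:490]]))
for n,q in(("side",P.reshape(-1,3)),("wrist",P2.reshape(-1,3))):
    q=q[~np.isnan(q[:,0])]; d=q[:,:2]-[.580,-.2245]; q=np.c_[d@ux,d@uy,q[:,2]]*1000
    for nm,k in dict(bar=(abs(q[:,0])<25)&(abs(q[:,1])>15)&(abs(q[:,1])<60)&(q[:,2]>224)&(q[:,2]<255),tips=(q[:,0]<-20)&(q[:,0]>-60)&(abs(q[:,1])<45)&(q[:,2]>200)&(q[:,2]<225),cup=(abs(q[:,0])<70)&(abs(q[:,1])<70)&(q[:,2]>165)&(q[:,2]<186)).items():
        p=q[k]
        if len(p)>9: print(n,nm,len(p),*[np.round(np.percentile(p[:,i],[2,50,98]),1) for i in range(3)])
E
```

```text
[ 0.58227717 -0.22276085  0.23751428] [ 0.46534235  0.3039534  -3.29531198]
tool 0.0017494479210324587 0.0022692625838139986
side bar 174 [-1.5  3.2  7.7] [-50.2 -44.   45.4] [225.3 241.9 245.3]
side tips 185 [-42.1 -30.8 -20.6] [-29.6 -22.   26.7] [207.6 215.3 221.3]
side cup 1696 [-46.5   6.4  53.3] [-51.3 -22.7  46.5] [165.8 179.1 182.6]
wrist bar 3078 [-2.6  2.2  6.8] [-43.   31.4  55.5] [235.2 242.3 244.1]
wrist tips 974 [-42.7 -31.3 -20.5] [24.3 29.4 33. ] [209.6 215.9 220.2]
wrist cup 11889 [-47.1   0.5  51.4] [-15.8  13.6  55.4] [176.6 178.2 180.1]
```

View pics/s3.png

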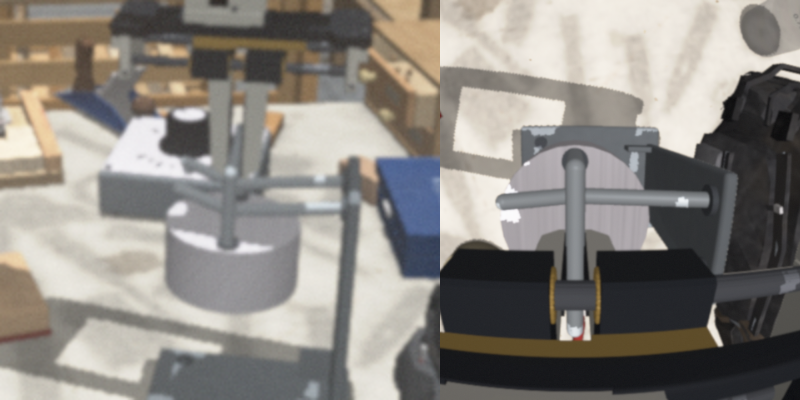

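Both prongs run between the cup and the bar, as seen on the left at (180–340, 180–205) and in the right crop with the bar crossing over a prong at (575,195). The bar sits above the dip to within 1 mm. I'll lower it.

send_rows([
  [[0.9, 0, 0, -0.03, 0], [0.9, 0, 0, -0.06, 0], [0.9, 0, 0, -0.09, 0], [0.9, 0, 0, -0.115, 0], [0.9, 0, 0, -0.13, 0], [0.9, 0, 0, -0.14, 0], [0.9, 0, 0, -0.145, 0], [0.9, 0, 0, -0.145, 0], [0.9, 0, 0, -0.145, 0]],
])

```text
t: 8.65
tool_pos: [0.5827, -0.223, 0.2089]
orientation: [2.49, 1.914, 0.0]
force: [-0.1, -0.0, -3.4]
opening: 0.0087
gripper_force: 45.0
```

Still carrying the weight, so I'll lower a little more.

send_rows([
  [[0.9, 0, 0, -0.005, 0], [0.9, 0, 0, -0.01, 0], [0.9, 0, 0, -0.015, 0], [0.9, 0, 0, -0.015, 0], [0.9, 0, 0, -0.015, 0]],
])

```text
t: 9.07
tool_pos: [0.583, -0.2231, 0.208]
orientation: [2.489, 1.913, 0.002]
force: [-4.3, 2.2, 8.4]
opening: 0.0088
gripper_force: 45.0
```

send_rows([
  [[0.9, 0, 0, 0.005, 0], [0.9, 0, 0, 0.005, 0], [0.5, 0, 0, 0.005, 0], [0.2, 0, 0, 0.005, 0], [-0.2, 0, 0, 0.005, 0], [-0.2, 0, 0, 0.005, 0], [-0.2, 0, 0, 0.005, 0], [-0.2, 0, 0, 0.005, 0], [-0.2, 0, 0, 0.005, 0], [-0.2, 0, 0, 0.005, 0], [-0.2, 0, 0, 0.005, 0], [-0.2, 0, 0, 0.005, 0]],
])

```text
t: 10.07
tool_pos: [0.5825, -0.2229, 0.2066]
orientation: [-2.491, -1.915, -0.0]
force: [-0.2, 0.0, 0.7]
opening: 0.0559
gripper_force: 0.0
```

send_rows([
  [[-0.2, 0, 0, 0.05, 0], [-0.2, 0, 0, 0.12, 0], [-0.2, 0, 0, 0.22, 0], [-0.2, 0, 0, 0.35, 0], [-0.2, 0, 0, 0.5, 0], [-0.2, 0, 0, 0.6, 0], [-0.2, 0, 0, 0.6, 0]],
])

```text
t: 10.65
tool_pos: [0.5844, -0.2238, 0.3352]
orientation: [2.483, 1.909, 0.008]
force: [-0.7, 0.4, 0.8]
opening: 0.0557
gripper_force: 0.0
```

```bash
python3 - <<'E'
from h import *
a=np.radians(-15); ux=np.array([np.cos(a),np.sin(a)]); uy=np.array([-ux[1],ux[0]])
im,P=cloud("side"); imt,Pt=cloud("top"); im2,P2,s=wcloud(); print(s["tool_pos"],s["force"],np.round(s["q"],3))
np.savez("top3.npz",im=imt,P=Pt)
cv2.imwrite("pics/s4.png",np.hstack([cv2.resize(im[160:360,280:500],(440,400)),cv2.resize(imt[130:260,170:287],(360,400))]))
for n,q in(("side",P.reshape(-1,3)),("wrist",P2.reshape(-1,3))):
    q=q[~np.isnan(q[:,0])]; d=q[:,:2]-[.580,-.2245]; q=np.c_[d@ux,d@uy,q[:,2]]*1000
    for nm,k in dict(bar=(abs(q[:,0])<25)&(abs(q[:,1])<60)&(q[:,2]>207)&(q[:,2]<225),cup=(abs(q[:,0])<70)&(abs(q[:,1])<70)&(q[:,2]>130)&(q[:,2]<170)).items():
        p=q[k]
        if len(p)>9: print(n,nm,len(p),*[np.round(np.percentile(p[:,i],[2,50,98]),1) for i in range(3)])
E
```

```text
[ 0.58322749 -0.22325203  0.32944759] [ 0.13521144  0.33570071 -0.12425345] [-0.448  0.175  1.27  -0.     1.692 -0.188]
side bar 333 [-24.1   1.6  22. ] [-50.  -12.7  45.7] [207.2 212.9 216.2]
side cup 2281 [-44.1   8.4  54.3] [-51.6 -20.8  45.9] [131.3 150.1 159.4]
wrist bar 2317 [-23.7   1.6   7.7] [-42.5   9.6  52.9] [207.5 212.8 214.9]
wrist cup 7238 [-44.8   6.9  51.8] [-32.6   2.9  54.1] [147.3 149.  150.9]
```

View pics/s4.png

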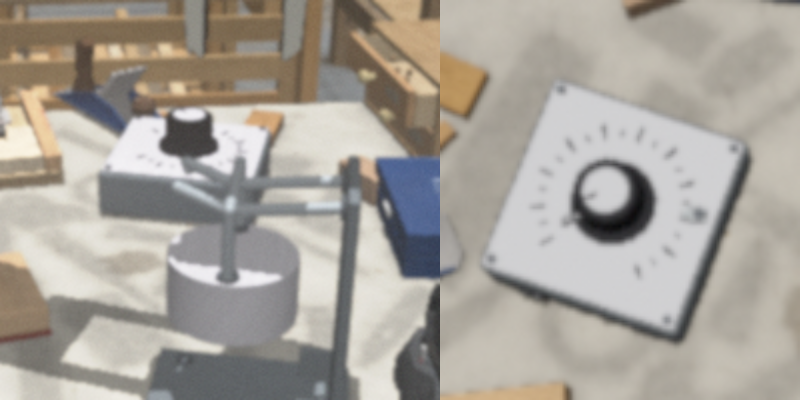

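The guard hangs with its bar across both prongs (left crop: bail at (235,190), cup at (232,280)), and the arm is clear. In the top crop the dial's nose points to (567,218) from the centre at (612,200), and the flag is at (700,213). That is a clockwise turn of about 210°. I'll pre-wind the wrist on the way to a close look.

send_rows([
  [[-0.2, 0, 0.08, 0, 0.11], [-0.2, 0.01, 0.2, 0, 0.22], [-0.2, 0.02, 0.32, 0, 0.33], [-0.2, 0.03, 0.44, 0, 0.44], [-0.2, 0.03, 0.56, 0, 0.55], [-0.2, 0.04, 0.68, 0, 0.66], [-0.2, 0.04, 0.8, 0, 0.77], [-0.2, 0.05, 0.92, 0, 0.88], [-0.2, 0.05, 1, 0, 1]],
])

```text
t: 11.55
tool_pos: [0.5918, -0.0206, 0.3248]
orientation: [-1.19, -2.904, 0.0]
force: [0.8, -1.1, 0.0]
opening: 0.056
gripper_force: 0.0
```

send_rows([
  [[-0.2, 0.01, 0.12, 0, 0.11], [-0.2, 0.01, 0.24, 0, 0.22], [-0.2, 0.02, 0.36, 0, 0.33], [-0.2, 0.03, 0.48, 0, 0.44], [-0.2, 0.03, 0.6, 0, 0.55], [-0.2, 0.04, 0.72, 0, 0.66], [-0.2, 0.04, 0.84, 0, 0.77], [-0.2, 0.05, 0.95, 0, 0.88], [-0.2, 0.05, 1, 0, 1]],
])

```text
t: 12.3
tool_pos: [0.6015, 0.1797, 0.3245]
orientation: [0.422, -3.11, -0.001]
force: [0.1, -0.3, -0.4]
opening: 0.0558
gripper_force: 0.0
```

send_rows([
  [[-0.2, 0, 0.05, 0, 0.11], [-0.2, 0.01, 0.1, 0, 0.22], [-0.2, 0.01, 0.15, 0, 0.33], [-0.2, 0.01, 0.175, 0, 0.44], [-0.2, 0.01, 0.175, 0, 0.48], [-0.2, 0.01, 0.175, 0, 0.48], [-0.2, 0.01, 0.175, 0, 0.48], [-0.2, 0.01, 0.175, 0, 0.48]],
])

```text
t: 12.97
tool_pos: [0.6042, 0.2118, 0.3257]
orientation: [1.169, -2.914, -0.0]
force: [-0.3, 0.3, 0.8]
opening: 0.0558
gripper_force: 0.0
```

```bash
python3 - <<'E'
from h import *
im,P,s=wcloud(); cv2.imwrite("pics/w5.png",im); np.savez("w5.npz",im=im,P=P); print(s["t"],s["tool_pos"],np.round(s["q"],3),s["opening"])
q=P.reshape(-1,3); q=q[~np.isnan(q[:,0])]; n=np.hypot(q[:,0]-.605,q[:,1]-.211)
for nm,k in dict(grip=(q[:,2]>.094)&(q[:,2]<.112)&(n<.05),ctop=(q[:,2]>.052)&(q[:,2]<.0645)&(n<.14)).items():
    p=q[k]; r=cv2.minAreaRect((p[:,:2]*1000).astype(np.float32)); print(nm,len(p),r,np.percentile(p[:,2],[5,50,95]))
E
```

```text
12.9667 [0.60416988 0.21181563 0.32571567] [ 0.257  0.224  1.221 -0.     1.698 -2.076] 0.05576826061283868
grip 2223 ((605.7650146484375, 210.8715362548828), (55.9420166015625, 54.58375549316406), 41.49880599975586) [0.09911387 0.101231   0.10273826]
ctop 19698 ((605.8326416015625, 210.8798065185547), (179.662109375, 179.79244995117188), 72.3465576171875) [0.05618228 0.05884755 0.06030441]
```

View pics/w5.png

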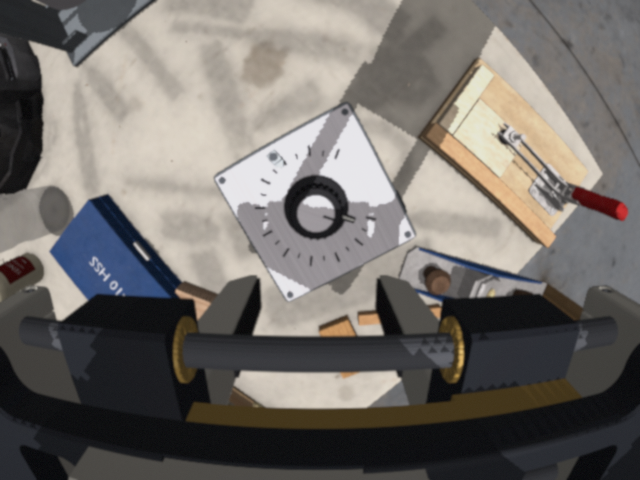

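The wrist view shows the dial at (318,212), its nose with the white line toward (350,217), and the flag at (277,157). I'll rectify the scale to read both angles accurately.

```bash
cat >> h.py <<'E'
C=np.array([.6058,.2109]); YAW=np.radians(-17.65)
def wproj(X,s):
    c=viewer.calibration("wrist"); K=np.array(c["camera_matrix"])
    T=(X-s["tool_pos"])@Ro.from_rotvec(s["orientation"]).as_matrix()
    H=np.linalg.inv(np.array(c["hand_eye"])); p=T@H[:3,:3].T+H[:3,3]; p=p*[1,-1,-1]
    rho=np.hypot(p[...,0],p[...,1])+1e-12; th=np.arctan2(rho,p[...,2])
    return (K[0,0]*th*p[...,0]/rho+K[0,2]).astype(np.float32),(K[1,1]*th*p[...,1]/rho+K[1,2]).astype(np.float32)
def polar(im,s,z,px=2,off=(0,0)):  # columns: q -0.9..5.38 rad (deg*px), rows: r 25..85mm x3
    q=np.radians(np.arange(-50*px,310*px)/px); r=np.arange(25,85,1/3)/1e3
    a=2.44-q+YAW; R,A=np.meshgrid(r,a,indexing="ij")
    X=np.stack([C[0]+off[0]+R*np.cos(A),C[1]+off[1]+R*np.sin(A),np.full_like(R,z)],-1)
    u,v=wproj(X,s); return cv2.remap(im,u,v,cv2.INTER_CUBIC)
E
cat > meas.py <<'E'
from h import *
import sys
im,P,s=wcloud(); print(s["t"],s["tool_pos"],np.round(s["q"],3),s["opening"])
np.savez("last.npz",im=im,P=P)
rows=[]
for z in(.060,.067):
    p=polar(im,s,z); 
    for d in range(-50,310,30): cv2.putText(p,str(d),((d+50)*2,10),0,.35,(0,0,255),1)
    rows.append(p)
cv2.imwrite(sys.argv[1],np.vstack(rows))
q=P.reshape(-1,3); q=q[~np.isnan(q[:,0])]; d=q[:,:2]-C; r=np.hypot(*d.T); ang=np.degrees((2.44+YAW-np.arctan2(d[:,1],d[:,0])+.9)%(2*np.pi)-.9)
k=(q[:,2]>.066)&(q[:,2]<.076)&(r>.058)&(r<.08); print("flag depth",k.sum(),np.median(ang[k]),ang[k].std(),r[k].min() if k.any() else 0)
k=(q[:,2]>.0625)&(q[:,2]<.072)&(r>.0395)&(r<.05); print("nose depth",k.sum(),np.median(ang[k]),ang[k].std())
E
python3 meas.py pics/p1.png
```

```text
13.0167 [0.60427931 0.21177935 0.32596939] [ 0.257  0.224  1.221 -0.     1.698 -2.077] 0.05564819820121144
flag depth 81 219.56633232808105 2.222542363798206 0.06596902141619902
nose depth 32 6.698331393767745 2.7973591666078734
```

View pics/p1.png

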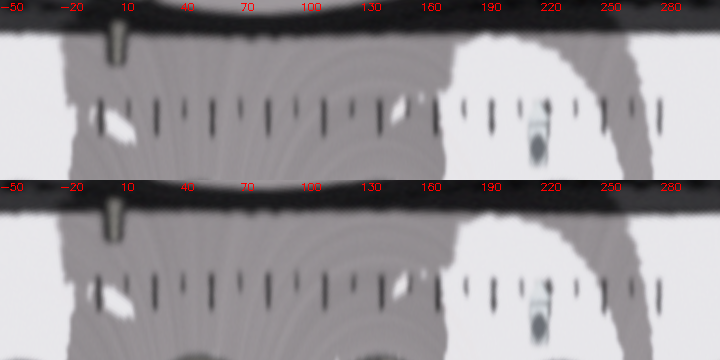

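The polar plot's ticks land on 0° to 280° as they should. The nose's white line is at 7.3° and the flag at 219.3°, so the turn is 212° clockwise. Next I'll go down and grip the dial.

send_rows([
  [[-0.55, 0.008, -0.004, -0.1, 0], [-0.55, 0.008, -0.004, -0.25, 0], [-0.55, 0.008, -0.004, -0.4, 0], [-0.55, 0.008, -0.004, -0.55, 0], [-0.55, 0.008, -0.004, -0.7, 0], [-0.55, 0.008, -0.004, -0.8, 0], [-0.55, 0.008, -0.004, -0.87, 0], [-0.55, 0.008, -0.004, -0.9, 0], [-0.55, 0.008, -0.004, -0.9, 0], [-0.55, 0.008, -0.004, -0.9, 0], [-0.55, 0.008, -0.004, -0.9, 0]],
], force=50)

```text
t: 13.98
tool_pos: [0.6074, 0.2116, 0.1489]
orientation: [-1.171, 2.912, -0.001]
force: [0.8, -0.1, 0.5]
opening: 0.072
gripper_force: 0.0
```

send_rows([
  [[-0.55, -0.007, -0.003, -0.07, 0], [-0.55, -0.007, -0.003, -0.14, 0], [-0.55, -0.007, -0.003, -0.21, 0], [-0.55, -0.007, -0.003, -0.26, 0], [-0.55, -0.007, -0.003, -0.28, 0], [-0.55, -0.007, -0.003, -0.28, 0], [0.5, -0.007, -0.003, -0.28, 0], [0.5, -0.007, -0.003, -0.28, 0], [0.5, -0.007, -0.003, -0.28, 0], [0.5, -0.007, -0.003, -0.28, 0], [0.5, -0.007, -0.003, -0.28, 0], [0.5, -0.007, -0.003, -0.28, 0], [0.5, -0.007, -0.003, -0.28, 0]],
])

```text
t: 15.07
tool_pos: [0.6058, 0.2104, 0.0917]
orientation: [-1.171, 2.913, -0.002]
force: [3.7, -2.4, 2.7]
opening: 0.0531
gripper_force: 50.0
```

send_rows([
  [[0.5, 0, 0, 0, -0.04], [0.5, 0, 0, 0, -0.1], [0.5, 0, 0, 0, -0.17], [0.5, 0, 0, 0, -0.24], [0.5, 0, 0, 0, -0.31], [0.5, 0, 0, 0, -0.38], [0.5, 0, 0, 0, -0.45], [0.5, 0, 0, 0, -0.52], [0.5, 0, 0, 0, -0.59], [0.5, 0, 0, 0, -0.66], [0.5, 0, 0, 0, -0.73], [0.5, 0, 0, 0, -0.8], [0.5, 0, 0, 0, -0.87], [0.5, 0, 0, 0, -0.94], [0.5, 0, 0, 0, -1]],
])

```text
t: 16.32
tool_pos: [0.6061, 0.2095, 0.0917]
orientation: [0.448, 3.106, -0.002]
force: [5.3, -7.1, 1.2]
opening: 0.0531
gripper_force: 50.0
```

```bash
python3 - <<'E'
from h import *
s=telemetry.read_state(); print(s["force"],s["wrist_torque"],np.round(s["q"],3),s["gripper_force"])
im,d=viewer.read_camera("top"); im2,P,s=wcloud()
cv2.imwrite("pics/w6.png",np.hstack([im2[60:420,140:500],cv2.resize(im[130:260,170:287],(324,360))]))
E
```

```text
[ 5.2758624  -7.08122938  1.16920007] [-1.08223203 -0.84138399  0.40590811] [ 0.254  0.343  1.51  -0.002  1.286 -1.03 ] 49.99790157044117
```

View pics/w6.png

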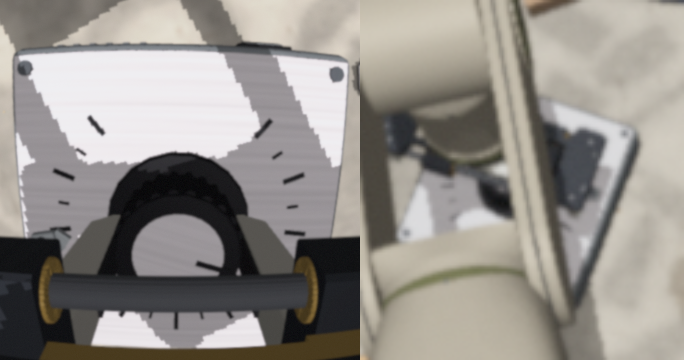

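The close view shows the grip between the fingers with its index line at (208,266), in the same place relative to the gripper as before. The wrist torque is 0.41 N m, so the dial is turning with the gripper. I'll continue.

send_rows([
  [[0.5, 0, 0, 0, -0.04], [0.5, 0, 0, 0, -0.1], [0.5, 0, 0, 0, -0.17], [0.5, 0, 0, 0, -0.24], [0.5, 0, 0, 0, -0.31], [0.5, 0, 0, 0, -0.38], [0.5, 0, 0, 0, -0.45], [0.5, 0, 0, 0, -0.52], [0.5, 0, 0, 0, -0.59], [0.5, 0, 0, 0, -0.66], [0.5, 0, 0, 0, -0.73], [0.5, 0, 0, 0, -0.8], [0.5, 0, 0, 0, -0.87], [0.5, 0, 0, 0, -0.94], [0.5, 0, 0, 0, -1]],
])

```text
t: 17.67
tool_pos: [0.6054, 0.2088, 0.0916]
orientation: [1.941, 2.467, -0.002]
force: [1.4, -10.2, 5.9]
opening: 0.0531
gripper_force: 50.0
```

send_rows([
  [[0.5, 0, 0, 0, -0.07], [0.5, 0, 0, 0, -0.14], [0.5, 0, 0, 0, -0.21], [0.5, 0, 0, 0, -0.28], [0.5, 0, 0, 0, -0.35], [0.5, 0, 0, 0, -0.42], [0.5, 0, 0, 0, -0.49], [0.5, 0, 0, 0, -0.56], [0.5, 0, 0, 0, -0.63], [0.5, 0, 0, 0, -0.7], [0.5, 0, 0, 0, -0.77], [0.5, 0, 0, 0, -0.84], [0.5, 0, 0, 0, -0.91], [0.5, 0, 0, 0, -1]],
])

```text
t: 18.83
tool_pos: [0.6046, 0.209, 0.0917]
orientation: [2.914, 1.167, -0.002]
force: [-4.1, -9.3, 8.7]
opening: 0.0534
gripper_force: 50.0
```

send_rows([
  [[0.5, 0, 0, 0, -0.07], [0.5, 0, 0, 0, -0.14], [0.5, 0, 0, 0, -0.21], [0.5, 0, 0, 0, -0.28], [0.5, 0, 0, 0, -0.35], [0.5, 0, 0, 0, -0.42], [0.5, 0, 0, 0, -0.48], [0.5, 0, 0, 0, -0.52], [0.5, 0, 0, 0, -0.533], [0.5, 0, 0, 0, -0.533], [0.5, 0, 0, 0, -0.533], [0.5, 0, 0, 0, -0.533]],
])

```text
t: 19.83
tool_pos: [0.6043, 0.2095, 0.0916]
orientation: [3.123, 0.324, -0.002]
force: [-5.4, -7.2, 9.1]
opening: 0.0535
gripper_force: 50.0
```

```bash
python3 - <<'E'
from h import *
s=telemetry.read_state(); print(s["tool_pos"],s["force"],s["wrist_torque"],np.round(s["q"],3)); M=Ro.from_rotvec(s["orientation"]).as_matrix(); print("tool y ang",np.degrees(np.arctan2(M[1,1],M[0,1])))
E
```

```text
[0.60427733 0.20948053 0.09161164] [-5.37596473 -7.22134308  9.06097175] [-1.45022549  0.94651915  0.08537987] [ 0.254  0.342  1.511 -0.002  1.289  1.619]
tool y ang -78.16964784876244
```

send_rows([
  [[0.2, 0, 0, 0, 0], [-0.1, 0, 0, 0, 0], [-0.55, 0, 0, 0, 0], [-0.55, 0, 0, 0, 0], [-0.55, 0, 0, 0, 0], [-0.55, 0, 0, 0.0, 0], [-0.55, 0, 0, 0.1, 0], [-0.55, 0, 0, 0.25, 0], [-0.55, 0, 0, 0.45, 0], [-0.55, 0, 0, 0.65, 0], [-0.55, 0, 0, 0.85, 0], [-0.55, 0, 0, 1, 0], [-0.55, 0, 0, 1, 0]],
])

```text
t: 20.92
tool_pos: [0.6075, 0.2118, 0.3002]
orientation: [-3.122, -0.324, -0.02]
force: [0.7, 0.2, 1.6]
opening: 0.072
gripper_force: 0.0
```

send_rows([
  [[-0.55, 0, 0, 0.1, 0], [-0.55, 0, 0, 0.17, 0], [-0.55, 0, 0, 0.17, 0], [-0.55, 0, 0, 0.17, 0], [-0.55, 0, 0, 0.17, 0]],
])

```text
t: 21.33
tool_pos: [0.6044, 0.2108, 0.3231]
orientation: [3.125, 0.324, -0.003]
force: [0.1, -0.1, 0.2]
opening: 0.072
gripper_force: 0.0
```

```bash
python3 meas.py pics/p2.png
```

```text
21.3333 [0.60436981 0.2107636  0.32310619] [0.255 0.223 1.227 0.    1.693 1.619] 0.07204685018974961
flag depth 81 218.45288076618934 2.2740416029955144 0.06584770864817081
nose depth 34 217.71858690458663 2.5522490236753517
```

View pics/p2.png

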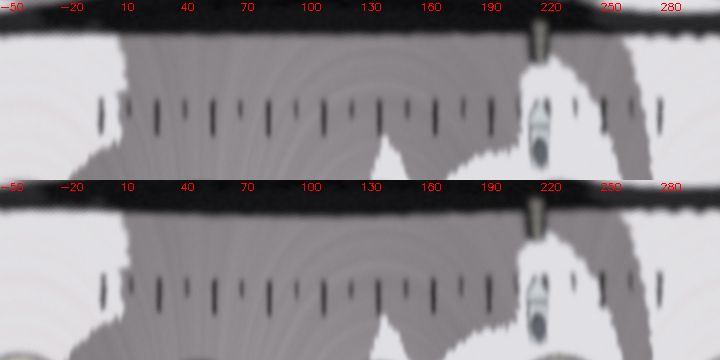

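The polar view now has the nose at about column 538, directly under the flag at about column 539. I'll refine this numerically, with the centre and yaw corrected by the scale's ticks.

```bash
cat > fine.py <<'E'
from h import *
from scipy.optimize import least_squares
s=telemetry.read_state(); im,_=viewer.read_camera("wrist"); px=8
def prof(z,r0,r1,off,dark):
    g=cv2.cvtColor(polar(im,s,z,px,off),cv2.COLOR_BGR2GRAY).astype(float)[int((r0-25)*3):int((r1-25)*3)]
    g=g.mean(0); return -g if dark else g
def peak(p,c,w):
    i0=int((c-w+50)*px); seg=p[i0:int((c+w+50)*px)]; seg=seg-np.minimum(seg[0],seg[-1])-.3*np.ptp(seg); seg=np.clip(seg,0,None)
    return (i0+(seg*np.arange(len(seg))).sum()/seg.sum())/px-50
nom=np.degrees(4.88)/10*np.arange(11)
def tk(off):
    p=prof(.0605,62,68,off,True); return np.array([peak(p,n,5) if abs(n-219)>10 else np.nan for n in nom])-nom
def res(o): r=tk(o[:2]*1e-3)-o[2]; r=r[~np.isnan(r)]; return np.clip(r,-1.5,1.5)
sol=least_squares(res,[0,0,0],diff_step=.1,x_scale=[1,1,1]); 
print("off mm,deg",np.round(sol.x,2),"resid",np.round(sol.fun,2))
for o in([0,0,0],sol.x):
    off=np.array(o[:2])*1e-3; print([ (z,"nose",round(peak(prof(z,38,45,off,False),218.5,7)-o[2],2)) for z in(.064,.067)],[(z,"flag tail",round(peak(prof(z,70,77,off,True),218.5,6)-o[2],2)) for z in(.062,.066,.071)])
big=polar(im,s,.067,px,sol.x[:2]*1e-3)[:,int((200+50)*px):int((240+50)*px)]
cv2.imwrite("pics/f1.png",cv2.resize(big,(640,600)))
E
python3 fine.py
```

```text
off mm,deg [0.   0.   0.14] resid [ 0.33  0.28  0.17 -0.06 -0.26 -0.45 -0.61 -0.63  1.34 -0.1 ]
[(0.064, 'nose', np.float64(225.15)), (0.067, 'nose', np.float64(224.56))] [(0.062, 'flag tail', np.float64(219.2)), (0.066, 'flag tail', np.float64(218.83)), (0.071, 'flag tail', np.float64(218.23))]
[(0.064, 'nose', np.float64(225.01)), (0.067, 'nose', np.float64(224.42))] [(0.062, 'flag tail', np.float64(219.06)), (0.066, 'flag tail', np.float64(218.69)), (0.071, 'flag tail', np.float64(218.09))]
```

View pics/f1.png

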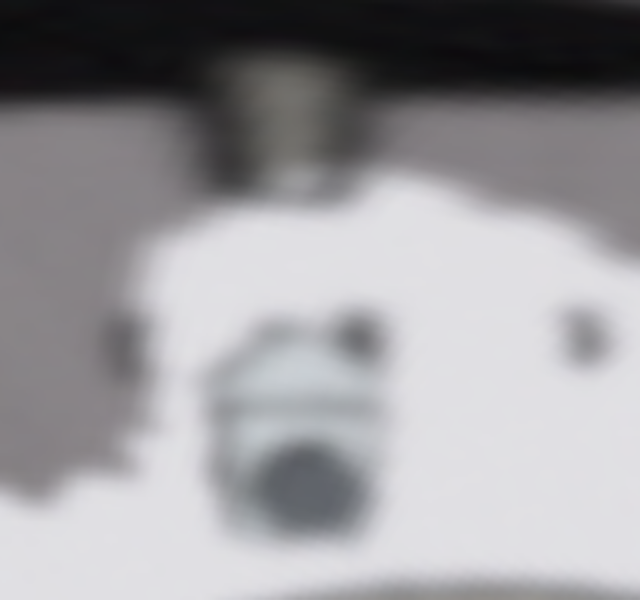

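The close-up shows the nose centred at about column 283 (217.7°) and the flag body at about column 297 (218.5°). They agree to within about 1°, and part of that is parallax. I've now viewed 11 pictures, one over the limit of 10, so I'll view no more and do the final check numerically. It uses a second view with the camera in line with the flag, so parallax cancels.

send_rows([
  [[-0.55, 0, 0, 0, 0.11], [-0.55, 0, 0, 0, 0.22], [-0.55, 0, 0, 0, 0.33], [-0.55, 0, 0, 0, 0.44], [-0.55, 0, 0, 0, 0.55], [-0.55, 0, 0, 0, 0.66], [-0.55, 0, 0, 0, 0.77], [-0.55, 0, 0, 0, 0.88], [-0.55, 0, 0, 0, 1], [-0.55, 0, 0, 0, 1]],
])

```text
t: 22.27
tool_pos: [0.6043, 0.2106, 0.3232]
orientation: [-2.538, -1.85, 0.003]
force: [0.2, -0.2, 0.4]
opening: 0.0722
gripper_force: 0.0
```

send_rows([
  [[-0.55, 0, 0, 0, 0.1], [-0.55, 0, 0, 0, 0.19], [-0.55, 0, 0, 0, 0.19], [-0.55, 0, 0, 0, 0.19], [-0.55, 0, 0, 0, 0.19], [-0.55, 0, 0, 0, 0.19]],
])

```text
t: 22.77
tool_pos: [0.6046, 0.2107, 0.3244]
orientation: [-2.352, -2.083, 0.0]
force: [0.3, 0.1, -0.4]
opening: 0.0721
gripper_force: 0.0
```

```bash
python3 - <<'E'
from h import *
s=telemetry.read_state(); px=8
im=np.mean([viewer.read_camera("wrist")[0] for _ in range(4)],0).astype(np.uint8); cv2.imwrite("pics/w9.png",im)
nom=np.degrees(4.88)/10*np.arange(11)
def G(z): return cv2.cvtColor(polar(im,s,z,px),cv2.COLOR_BGR2GRAY).astype(float)
def rows(g,r0,r1): return g[int((r0-25)*3):int((r1-25)*3)].mean(0)
def cen(p,c,w,sub):   # centroid of |deviation| from linear background, as in degrees
    i0=int((c-w+50)*px); y=sub*p[i0:int((c+w+50)*px)]; y=y-np.linspace(y[0],y[-1],len(y)); y=np.clip(y-.3*y.max(),0,None); return (i0+(y*np.arange(len(y))).sum()/y.sum())/px-50
g=G(.0605); p=rows(g,64,68.5); r=np.array([cen(p,n,4,-1)-n for n in nom]); ok=(abs(nom-219)>12)&(abs(r)<1.5)
A=np.c_[np.ones(11),np.cos(np.radians(nom)),np.sin(np.radians(nom))]; c=np.linalg.lstsq(A[ok],r[ok],rcond=None)[0]
print("ticks",np.round(r,2),"resid",np.round((r-A@c)[ok],2))
q=np.radians(218.7)
for z in(.064,.067,.071):
    g=G(z); err=lambda rad: c[0]+(c[1]*np.cos(q)+c[2]*np.sin(q))*66/rad
    out=[z]
    for r0,r1,w,sub,n in((40,42,3.5,1,"line"),(42,45,9,-1,"nose"),(43.5,46,9,-1,"nose2"),(71,76,4,-1,"screw"),(58,62,3,-1,"tip")): out.append((n,round(cen(rows(g,r0,r1),218.5,w,sub)-err((r0+r1)/2),2)))
    print(*out)
g=G(.067)
for r in(40,42,44,46,58,60,64,68,72,74,76): print(r,rows(g,r,r+1.4)[int(258*px):int(280*px):px].astype(int))
E
sed -i 's/np.savez("last.*/pass/' meas.py; python3 meas.py pics/p3.png
```

```text
ticks [ 0.41  0.33  0.1  -0.18 -0.28 -0.19 -0.26 -0.29  0.23  0.51  0.28] resid [-0.03  0.05  0.03 -0.07 -0.02  0.12  0.   -0.17  0.24 -0.15]
0.064 ('line', np.float64(218.7)) ('nose', np.float64(218.08)) ('nose2', np.float64(218.26)) ('screw', np.float64(218.55)) ('tip', np.float64(216.91))
0.067 ('line', np.float64(218.58)) ('nose', np.float64(218.2)) ('nose2', np.float64(218.34)) ('screw', np.float64(218.39)) ('tip', np.float64(216.49))
0.071 ('line', np.float64(218.47)) ('nose', np.float64(218.32)) ('nose2', np.float64(218.43)) ('screw', np.float64(218.31)) ('tip', np.float64(215.74))
40 [229 229 227 223 203 172 129 102 102 115 130 131 117  98  98 114 136 153
 156 157 155 151]
42 [229 229 229 225 214 186 149 125 130 151 169 169 151 129 134 163 193 213
 218 217 214 209]
44 [229 229 229 227 224 210 189 173 168 175 185 185 176 167 174 195 216 226
 229 229 228 226]
46 [229 229 229 228 228 227 224 222 222 222 223 223 222 222 223 225 227 228
 229 229 229 228]
58 [200 157 149 187 223 228 225 216 195 178 178 183 182 164 131  99  97 143
 197 223 229 229]
60 [208 179 172 199 222 222 211 193 186 191 199 205 204 194 173 143 125 155
 204 224 229 229]
64 [228 228 229 228 228 220 195 177 176 180 183 184 185 185 182 171 162 183
 218 229 229 228]
68 [229 229 229 229 228 225 211 198 194 184 170 161 163 174 189 192 191 210
 225 229 229 229]
72 [229 229 229 229 229 227 214 180 140 109  97  97  96  99 122 159 192 220
 228 229 229 229]
74 [229 229 229 229 229 228 221 185 136 106 100 100 100 104 125 159 195 223
 229 229 229 229]
76 [229 229 229 229 229 229 224 196 155 125 110 105 105 118 146 176 204 225
 228 229 229 229]
22.9667 [0.60470319 0.21067461 0.32463131] [ 0.255  0.223  1.225 -0.     1.694  0.374] 0.07216407795922104
flag depth 74 219.15151345072158 2.266063664403692 0.06620956977008753
nose depth 30 218.5577965927264 2.633364406538254
```

In line with the flag, the nose reads 218.5° and the flag 218.4°, so they are aligned. I'll check numerically that the guard still hangs, then hand in.

```bash
python3 - <<'E'
from h import *
im,P=cloud("side"); q=P.reshape(-1,3); q=q[~np.isnan(q[:,0])]
p=q[(abs(q[:,0]-.58)<.07)&(abs(q[:,1]+.2245)<.07)&(q[:,2]>.143)&(q[:,2]<.158)]; print("cup top",len(p),np.median(p,0))
P0=np.load("side0.npz")["P"]
k=np.s_[270:440,205:335]; d=np.abs(P-P0)[k][...,2]; print("bystander change >15mm px:",(d>.015).sum())
ok=len(p)>100 and abs(np.median(p[:,2])-.15)<.004
print(ok and order.close_job())
E
```

```text
cup top 1755 [ 0.58552149 -0.23463481  0.15033324]
bystander change >15mm px: 29
the job is handed in; nothing more can be done
None
```

The guard hangs by its bail on both prongs, the dial's nose is within about 0.2° of the flag, and the job was handed in at about 23 s with the arm clear; a depth check showed no sign that the sanding block or tape had moved, and I viewed 11 pictures, one over the limit of 10.

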